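# Open the locked battery box with the panel key

## Robot

A 6-joint arm with a two-finger parallel gripper is mounted at the origin on a cart in front of the work surface, level with it; the furniture and walls round the work are solid. World frame = base frame: x ahead of the robot, y to its left, z up, the work surface at z = 0. Lengths are in m, angles in rad, forces in N, time in s.
With the tool pointing down it reaches from about 0.3 to 0.775 m from the base axis. Payload 14.6 kg.
Tool frame: the origin (TCP) lies at the very end of the fingers, on their centre line; the grasp point (between the pads) lies 19 mm behind it; z points along the fingers, y is the line along which they close (so a half turn about z gives the same grasp; the last joint's range is limited). The gripper opens to 94 mm and grips with 3 to 60 N. Pads are 16 mm wide; open, the fingers measure 119 mm over their backs; the gripper's body (75 mm by 177 mm) begins 78 mm behind the grasp point.
Start: joints at [-1.343, 0.3, 1.521, -0, 1.321, -0.067], TCP at [0.16, -0.526, 0.205] pointing down, gripper open.
Joint ranges: [-3.03, 3.03], [-0.79, 2.21], [0.23, 2.52], [-1.04, 4.18], [0, 3.07], [-2.55, 2.55]. Speed limits (rad/s): [2.22, 2.22, 2.57, 3.14, 3.14, 3.14].

## Interface

Orientations are given as [roll, pitch, yaw] about the fixed x, y, z axes, in that order (R = Rz(yaw) Ry(pitch) Rx(roll)).
In Python, from station import ctrl gives the robot as it stands.
- The arm moves only by the tool carry_out, never from a script. Its argument "motion" is text: rows parted by semicolons, each of 7 numbers parted by spaces: the shift along the world's x, y, z in m, then the turn, a rotation vector about the world's x, y, z in degrees, then the closure in counts, from 0 (fully open) to 255 (shut). In form: dx dy dz wx wy wz hand; .... A call has 1 to 20 rows; each row shifts and turns the commanded pose from where the row before left it; what a row does not reach is not made up. A row lasts 1/12 s, in which the tool goes at most 41.7 mm and 7.16 degrees, less where a joint would pass 70% of its speed; a pose out of reach is approached as far as the arm can. A call is refused whole if a number of a shift passes 0.0417 or a number of a turn 7.16, either way. A call with a gripper value outside its range is refused whole. The fingers move at their own pace and stop on an object; "grip_force" is the grip in N (left out, the last holds). Time passes only in rows, so rows that do not move let the fingers close. It gives the time, the measured TCP pose, the force, the opening and the grip force at its end, in the units of the state.
- ctrl.get_obs(): the state, without advancing time (a new reading comes with each control period).
- ctrl.camera(name): name is "scene" or "top" or "wrist"; returns a dict with "pixels" (400x640x3 uint8, red, green, blue), "range_z" (400x640 float32, m along the optical axis (not along the pixel's ray), 0 where there is no reading), "K" (3x3 intrinsics, pixels), "dist" ([k1, k2, p1, p2, k3] as OpenCV has them; the pictures are not rectified), "position" and "attitude" of the camera in the world. Camera axes: x right, y up, looking along -z (the intrinsics and any distortion apply to the point x, -y, -z); pixel columns grow to the right and rows downward; lengths in m; the calibration is good to about 2 mm. A picture is of the moment at which its call begins.
- ctrl.hand_in(): hands the job in; it is judged then, once.
The state is a dict: "time_s": time; "qpos": joint angles; "joint_vel": joint speeds; "tau": joint torques, N m; "ee_pos": TCP position; "eef_rot": TCP orientation; "force": force on the tool from outside, world axes, zero at the start; "moment": the same for the moment, N m; "grip_width": finger opening in m; "grip_force": force on a finger pad.
Only numpy, scipy, OpenCV 4.12 (cv2) and the standard library are available. Lean on these libraries where they do the work, as an engineer would, in place of code of your own. Each camera call takes 0.05 s, during which the arm holds its last target. There are 200 camera calls.

## Task

The grey battery box on the bench is locked. Stand the red-handled panel key in the round lock in its lid, feel for the driver hidden at the bottom by turning the key gently back and forth under light pressure until it drops fully home, then turn it anticlockwise until the lock releases the lid and let go, so that the lid springs ajar. Never force the key; leave it fully home in the lock, and leave everything else where it lies.

Things in the scene. Friction and masses are not known exactly. Their poses are not given: they have to be found in the camera images.
- panel_key: Stubby panel key, 66 mm high, about 80 g, standing on its socket end. Origin: centre of its lower end, z up the key. Steel tube 24 mm in diameter, 24 mm long; above it a red flange 33 mm in diameter (heights 24 to 29 mm); on top a red flat wing handle 40 mm long (x), 10.5 mm thick (y), heights 29 to 66 mm.
- key_tip (a point): Centre of the key's lower end, axes those of the key. The tube's end has a slot cut right across it, along the key's x axis (parallel to the wing), 6.2 mm wide, 15 mm deep, open at both sides, so half a turn makes no difference. The lower outer edge is bevelled by 2 mm.
- key_wing (a point): Where to pinch the key, across the wing's 10.5 mm thickness (the key's y): 52 mm above its lower end, 14 mm below its top. Axes those of the key.
- battery_box: Light grey steel battery box lying on its back, fixed to the bench: 200 mm (x) by 240 mm (y) by 70 mm high, plus a 6 mm lid. Origin under its centre. The lid's hinge runs along the back edge (+x), the lock is near the front edge (-x).
- lock_mouth (a point): Centre of the mouth of the lock in the lid, 85 mm above the bench: top face of a black round housing 38 mm in diameter, 9 mm proud of the lid. Axes those of the lid (x to the hinge, z out of the lid). Bore 26.4 mm in diameter, with a 2.8 mm funnel round its mouth. The key is fully home when its flange lies on the mouth, its lower end 24 mm below it.
- driver (a point): Tip of the driver as it stands at rest, on the lock's axis, 10 mm below the mouth; axes of the lid, not of the driver. The driver: a black upright blade 25 mm wide, 5 mm thick, bevelled to 3 mm at its tip over 1.8 mm. Pressed, it gives 1.8 mm (1 N at first touch, 3.5 N at the end), then is solid. Within some 0.2 rad of the slot it springs up and the pressure fades; turned past, it goes down again. The key goes home within 0.1 rad.
- cam (a point): Centre of the cam under the lid, on the lock's axis; axes of the lid. Angle of driver and cam, seen from above, from the lid's x axis: at the start unknown, between 0.8 rad clockwise and 0.65 rad anticlockwise; it stays until turned (friction 0.1 N m). Stops: 0.85 rad clockwise and 1.1 rad anticlockwise; from 0.85 rad anticlockwise on the cam is clear of its catch and the lid free.
- lid (a joint): Opening of the lid, rad: 0 shut, grows as it opens. Locked, it cannot rise by more than 0.01. Unlocked, a spring lifts it to about 0.11 to 0.16 by itself (the lock then stands 2 cm higher and leans by that angle); the lift at the lock is only about 2 N, so a hand that keeps holding the key down keeps the lid shut.
- elec_tape: Roll of black electrical tape lying flat, 60 mm across, 19 mm high; origin under its centre. Leave it.
- jacket_stripper: Orange cable jacket stripper, 110 x 22 x 19 mm; origin under its centre. Leave it.
- cell_a: Green AA cell lying down, 51 mm long, 14 mm thick; origin under its centre. Leave it.
- cell_b: Red AA cell lying down, 51 mm long, 14 mm thick; origin under its centre. Leave it.
- screwdriver_b: Screwdriver with blue handle lying down, 160 mm long, 21 mm thick; origin under its centre. Leave it.
- tape_measure: Yellow tape measure standing on its base, 82 x 39 x 64 mm; origin under its centre. Leave it.
- torch: Grey pocket torch lying down, 111 mm long, 34 mm thick; origin under its centre. Leave it.

How it is judged:
On the way, in this order (a step that is already met when the one before it is completed fails the run):
1. the key is fully home in the lock while the lid is still shut (z of key_tip in the frame of lock_mouth below -0.021 m and x of key_tip in the frame of lock_mouth between -0.004 and 0.004 m and y of key_tip in the frame of lock_mouth between -0.004 and 0.004 m and value of joint lid below 0.03 rad), for 0.2 s.
2. with the key home, the lock is turned free and the lid springs ajar (z of key_tip in the frame of lock_mouth below -0.021 m and x of key_tip in the frame of lock_mouth between -0.004 and 0.004 m and y of key_tip in the frame of lock_mouth between -0.004 and 0.004 m and value of joint lid above 0.06 rad), for 0.2 s.
At the end, for the whole second after the job is handed in: The lid stands ajar by itself (opened more than 0.06 and less than 0.5 rad) and at rest, the key is still fully home in the lock (lower end at least 21 mm below the mouth, within 4 mm of the lock's axis, in line with it within 0.12 rad), released and at rest (all of step 2 and value of joint lid below 0.5 rad and angle between the z axis of panel_key and the z axis of lock_mouth, either way round below 0.12 rad and linear speed of panel_key below 0.02 m/s and velocity of joint lid between -0.05 and 0.05 rad/s and contact force between the fingers and panel_key below 0.1 N); the robot touches nothing.
It fails at once if the lock is forced: the key bears on the box, its lid or lock with more than 25 N (contact force between panel_key and battery_box above 25 N).
It fails at once if one of the other things on the bench is moved by more than 20 mm (distance of any of elec_tape, jacket_stripper, cell_a, cell_b, screwdriver_b, tape_measure, torch from where it was at the start of the episode above 0.02 m).
It also fails if it takes over 72 s, if anything falls off the work surface, if the arm or the gripper's body presses on something with over 40 N, if the wrist force passes 120 N, or if a joint passes its speed limit or range.

## Working session

There is one attempt and no reset: what is moved stays moved. The work goes in short steps, Python scripts to look and compute and a tool call to move; the robot and the scene stay as the last step left them, time stands still between calls to the robot, and variables do not carry over. Pictures are saved under pics/ and viewed, at most 10 in all, crops included, and the job is handed in when it is done.

Besides the shell and the picture viewer there is one more tool, called after "Request:" as name(argument=value, ...), one argument or row to a line, values as JSON. carry_out: Moves the arm, as the interface text tells. Its arguments: {"type":"object","properties":{"motion":{"type":"string"},"grip_force":{"type":"number"}},"required":["motion"]}

```bash
mkdir -p pics; cat > h.py <<'E'
import numpy as np, cv2
from station import ctrl
from scipy.spatial.transform import Rotation as R
def att(c):
    a=np.array(c["attitude"],float)
    if a.shape==(3,3): return a
    return R.from_euler('xyz',a).as_matrix() if a.size==3 else R.from_quat(a).as_matrix()
def cast(c,uv,z):
    p=cv2.undistortPoints(np.array(uv,np.float64).reshape(-1,1,2),np.array(c["K"],float),np.array(c["dist"],float)).reshape(-1,2)
    d=np.c_[p[:,0],-p[:,1],-np.ones(len(p))]@att(c).T
    o=np.array(c["position"],float)
    return o+d*((z-o[2])/d[:,2])[:,None]
def points(c):
    h,w=c["range_z"].shape
    u,v=np.meshgrid(np.arange(w),np.arange(h))
    p=cv2.undistortPoints(np.stack([u,v],-1).reshape(-1,1,2).astype(float),np.array(c["K"],float),np.array(c["dist"],float)).reshape(h,w,2)
    r=c["range_z"]
    q=np.stack([p[...,0]*r,-p[...,1]*r,-r],-1)
    return q@att(c).T+np.array(c["position"],float)
def save(c,n,crop=None,s=1):
    im=c["pixels"][...,::-1]
    if crop: im=im[crop[1]:crop[3],crop[0]:crop[2]]
    cv2.imwrite("pics/"+n,cv2.resize(im,None,fx=s,fy=s,interpolation=cv2.INTER_CUBIC))
E
python3 - <<'E'
from h import *
for n in("top","scene"):
    c=ctrl.camera(n); save(c,n+"1.png"); print(n,c["position"],c["attitude"],c["K"],c["dist"])
o=ctrl.get_obs();print({k:np.round(v,3) for k,v in o.items()})
E
```

```text
top [0.36684223 0.05708708 1.53294214] [ 0.12318986  0.00245276 -1.58306006] [[503.43884319   0.         317.54336285]
 [  0.         503.43884319 201.24079662]
 [  0.           0.           1.        ]] [-0.07477883  0.          0.          0.          0.        ]
scene [-0.44542055  0.7101177   0.81938172] [ 1.01038845  0.01744926 -2.1353318 ] [[379.18375398   0.         312.84014064]
 [  0.         379.18375398 191.10527932]
 [  0.           0.           1.        ]] [-0.06355349  0.          0.          0.          0.        ]
{'time_s': np.float64(0.1), 'qpos': array([-1.343,  0.3  ,  1.522, -0.   ,  1.321, -0.067]), 'joint_vel': array([ 0.002, -0.002,  0.001,  0.001,  0.   ,  0.   ]), 'tau': array([ 2.0000e-03, -5.3264e+01, -3.5328e+01,  7.1000e-02,  2.3000e-02,
       -0.0000e+00]), 'ee_pos': array([ 0.16 , -0.526,  0.205]), 'eef_rot': array([-3.141, -0.   ,  0.295]), 'force': array([ 0.759, -0.294,  0.309]), 'moment': array([-0.059,  0.02 , -0.056]), 'grip_force': np.float64(0.0), 'grip_width': np.float64(0.094)}
```

View pics/top1.png

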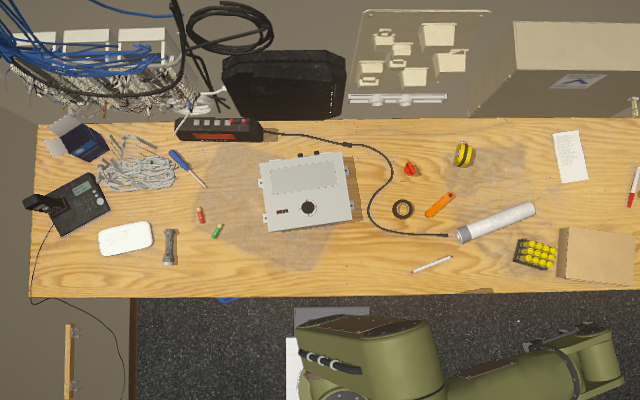

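View pics/scene1.png

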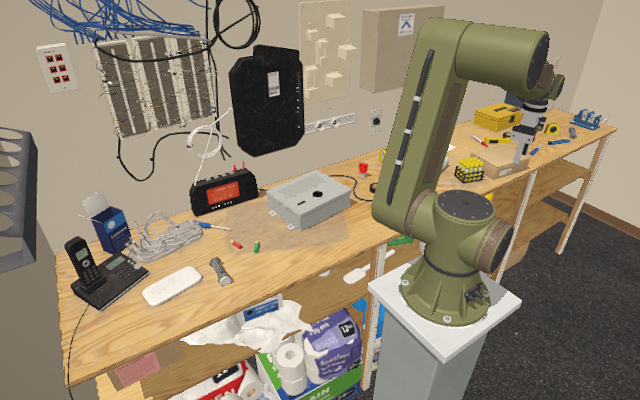

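The top view shows the box at about (308,190) with the black lock at (308,207). The red key is at (409,169), with the tape roll at (402,209) and the orange stripper at (440,205).

```bash
python3 - <<'E'
from h import *
c=ctrl.camera("top"); P=points(c)
im=c["pixels"].astype(int); 
red=(im[...,0]>130)&(im[...,1]<80)&(im[...,2]<80)
m=np.zeros_like(red); m[155:185,395:425]=1; k=red&m
v,u=np.nonzero(k); print("key px",u.mean(),v.mean(),len(u), "z",P[k][:,2].min(),P[k][:,2].max(),P[k].mean(0))
hi=k&(P[...,2]>0.05); q=P[hi]; print(len(q),q.mean(0)); w,V=np.linalg.eigh(np.cov(q[:,:2].T)); print("wing yaw deg",np.degrees(np.arctan2(V[1,1],V[0,1])),np.sqrt(w))
dark=(im.sum(2)<120); m[:]=0; m[190:225,295:325]=1; d=(dark&m).astype(np.uint8)
n,l,s,ce=cv2.connectedComponentsWithStats(d); i=1+s[1:,4].argmax(); print("lock",s[i],ce[i],cast(c,[ce[i]],0.085), P[l==i][:,2].mean())
# lid edges
lid=(abs(P[...,2]-0.076)<0.008)&(im.min(2)>90); lid[:, :240]=0; lid[:,380:]=0; lid[:140]=0; lid[240:]=0
cn=max(cv2.findContours(lid.astype(np.uint8),0,2)[0],key=cv2.contourArea)
xy=cast(c,cn.reshape(-1,2),0.076)[:,:2].astype(np.float32); print("lid rect",cv2.minAreaRect(xy))
E
```

```text
key px 408.90816326530614 168.8469387755102 98 z 0.02131396660417928 1.5329421399176117 [ 0.63948158 -0.21118937  0.07908246]
51 [ 0.63505528 -0.20840751  0.12085742]
wing yaw deg 135.59860958553912 [0.00984331 0.07713393]Traceback (most recent call last):
  File "<stdin>", line 9, in <module>
ValueError: attempt to get argmax of an empty sequence
```

```bash
python3 - <<'E'
from h import *
c=ctrl.camera("top"); P=points(c); P[c["range_z"]==0]=-1
im=c["pixels"].astype(int); 
red=(im[...,0]>130)&(im[...,1]<80)&(im[...,2]<80)
m=np.zeros_like(red); m[155:185,395:425]=1; k=red&m
hi=k&(P[...,2]>0.045); q=P[hi]; print(len(q),q.mean(0)); w,V=np.linalg.eigh(np.cov(q[:,:2].T)); print("wing yaw deg",np.degrees(np.arctan2(V[1,1],V[0,1])),np.sqrt(w))
dark=(im.sum(2)<170); m[:]=0; m[190:225,295:325]=1; d=(dark&m).astype(np.uint8)
n,l,s,ce=cv2.connectedComponentsWithStats(d)
if n>1: i=1+s[1:,4].argmax(); print("lock",s[i],ce[i],cast(c,[ce[i]],0.085), np.median(P[l==i][:,2]))
else: print(im[200:215:2,300:318:2].sum(2))
lid=(abs(P[...,2]-0.076)<0.008)&(im.min(2)>90); lid[:, :240]=0; lid[:,380:]=0; lid[:140]=0; lid[240:]=0
cn=max(cv2.findContours(lid.astype(np.uint8),0,2)[0],key=cv2.contourArea)
xy=cast(c,cn.reshape(-1,2),0.076)[:,:2].astype(np.float32); print("lid rect",cv2.minAreaRect(xy))
w=ctrl.camera("wrist"); o=ctrl.get_obs(); T=R.from_euler('xyz',o["eef_rot"])
print("wrist cam in tool", T.inv().apply(np.array(w["position"])-o["ee_pos"]), (T.inv().as_matrix()@att(w)).round(3), w["K"][0],w["dist"])
E
```

```text
56 [ 0.64576689 -0.21907245  0.0618084 ]
wing yaw deg -154.76898900715804 [0.00295819 0.01063503]
lock [303 209   8   4  13] [306.23076923 210.92307692] [[0.51835518 0.09149396 0.085     ]] 0.08142691587535578
lid rect ((0.5805656313896179, 0.0954054743051529), (0.21110107004642487, 0.246109277009964), 7.6672844886779785)
wrist cam in tool [ 0.0740838   0.00059535 -0.17789958] [[ 0.001  0.966  0.257]
 [ 1.     0.    -0.002]
 [-0.002  0.257 -0.966]] [351.39058968   0.         313.8256377 ] [-0.01967545  0.          0.          0.          0.        ]
```

Request:
carry_out(
  motion="0.027 0.017 0 0 0 0.4 0;0.027 0.017 0 0 0 0.4 0;0.027 0.017 0 0 0 0.4 0;0.027 0.017 0 0 0 0.4 0;0.027 0.017 0 0 0 0.4 0;0.027 0.017 0 0 0 0.4 0;0.027 0.017 0 0 0 0.4 0;0.027 0.017 0 0 0 0.4 0;0.027 0.017 0 0 0 0.4 0;0.027 0.017 0 0 0 0.4 0;0.027 0.017 0 0 0 0.4 0;0.027 0.017 0 0 0 0.4 0;0.027 0.017 0 0 0 0.4 0;0.027 0.017 0 0 0 0.4 0;0.027 0.017 0 0 0 0.4 0;0.027 0.017 0 0 0 0.4 0;0.027 0.017 0 0 0 0.4 0;0.027 0.020 0 0 0 0.4 0;0 0 0 0 0 0 0;0 0 0 0 0 0 0",
  grip_force=25,
)

```text
time_s: 1.92
ee_pos: [0.6465, -0.216, 0.2044]
eef_rot: [-3.141, 0.001, 0.423]
force: [0.1, -0.1, 0.3]
grip_width: 0.0936
grip_force: 0.0
```

```bash
cat > key.py <<'E'
from h import *
import sys
c=ctrl.camera("wrist"); P=points(c); P[c["range_z"]==0]=-1
o=ctrl.get_obs(); print(o["time_s"],o["ee_pos"].round(4),np.degrees(o["eef_rot"]).round(2),o["qpos"].round(2))
im=c["pixels"].astype(int)
red=(im[...,0]>100)&(im[...,1]<90)&(im[...,2]<90)&(im[...,0]>im[...,1]*2)
n,l,s,ce=cv2.connectedComponentsWithStats(red.astype(np.uint8)); i=1+s[1:,4].argmax(); k=l==i; print(s[i],ce[i])
z=P[k][:,2]; print("z pct",np.percentile(z,[1,50,95,99]))
top=k&(P[...,2]>0.063)&(P[...,2]<0.070); ct=cv2.findContours(cv2.morphologyEx(top.astype(np.uint8),cv2.MORPH_OPEN,np.ones((3,3))),0,2)[0]
a=max(ct,key=cv2.contourArea).reshape(-1,2); xy=cast(c,a,0.066)[:,:2]
r=cv2.minAreaRect(xy.astype(np.float32)); q=P[top]
w,V=np.linalg.eigh(np.cov(q[:,:2].T)); print("topface rect",r,"mean",q.mean(0),"yaw",np.degrees(np.arctan2(V[1,1],V[0,1])))
save(c,sys.argv[1])
E
python3 key.py w1.png
```

```text
1.9667 [ 0.6457 -0.217   0.2048] [-1.7997e+02  4.0000e-02  2.4130e+01] [-0.38  0.6   1.09 -0.    1.45  0.77]
[304 160  31  46 909] [318.85588559 179.56765677]
z pct [-0.00033676  0.04419477  0.06531379  0.06594363]
topface rect ((0.6491183638572693, -0.22192451357841492), (0.036061834543943405, 0.008405839093029499), 24.297657012939453) mean [ 0.64839229 -0.2217495   0.06443413] yaw -153.9483523328355
```

View pics/w1.png

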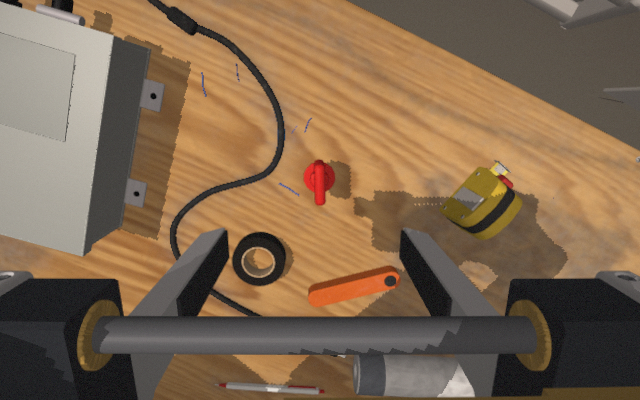

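The key's wing is in the middle of the picture at (319,180). The cable lies about 45 mm to its left at (275,150), so I'll go down with the fingers half closed.

Request:
carry_out(
  motion="0.0033 -0.005 0 0 0 1 130;0 0 -0.02 0 0 0 130;0 0 -0.02 0 0 0 130;0 0 -0.02 0 0 0 130;0 0 -0.02 0 0 0 130;0 0 -0.02 0 0 0 130;0 0 -0.02 0 0 0 130;0 0 -0.02 0 0 0 130;0 0 -0.015 0 0 0 130;0 0 -0.008 0 0 0 130;0 0 -0.007 0 0 0 130;0 0 0 0 0 0 130;0 0 0 0 0 0 130;0 0 0 0 0 0 255;0 0 0 0 0 0 255;0 0 0 0 0 0 255;0 0 0 0 0 0 255;0 0 0 0 0 0 255;0 0 0 0 0 0 255;0 0 0 0 0 0 255",
  grip_force=30,
)

```text
time_s: 3.63
ee_pos: [0.6492, -0.2223, 0.0356]
eef_rot: [3.141, -0.0, 0.438]
force: [-0.5, -0.4, 1.3]
grip_width: 0.0105
grip_force: 30.0
```

Request:
carry_out(
  motion="0 0 0.01 0 0 0 255;0 0 0.03 0 0 0 255;0 0 0.04 0 0 0 255;0 0 0.04 0 0 0 255;0 0 0.04 0 0 0 255;0 0 0.03 0 0 0 255;-0.016 0.024 0.01 0 0 0 255;-0.016 0.024 0 0 0 0 255;-0.016 0.024 0 0 0 0 255;-0.016 0.024 0 0 0 0 255;-0.016 0.024 0 0 0 0 255;-0.016 0.024 0 0 0 0 255;-0.016 0.024 0 0 0 0 255;-0.016 0.024 0 0 0 0 255;-0.016 0.024 0 0 0 0 255;-0.016 0.024 0 0 0 0 255;-0.016 0.024 0 0 0 0 255;-0.018 0.023 0 0 0 0 255;0 0 0 0 0 0 255;0 0 0 0 0 0 255",
)

```text
time_s: 5.3
ee_pos: [0.4547, 0.0655, 0.2364]
eef_rot: [3.141, -0.001, 0.44]
force: [0.1, -0.2, -0.7]
grip_width: 0.0104
grip_force: 30.0
```

```bash
cat > lock.py <<'E'
from h import *
import sys
c=ctrl.camera("wrist"); P=points(c); P[c["range_z"]==0]=-1
o=ctrl.get_obs(); print(o["time_s"],o["ee_pos"].round(4),np.degrees(o["eef_rot"]).round(2),o["qpos"].round(2),o["grip_width"])
K,D=np.array(c["K"],float),np.array(c["dist"],float); A=att(c)
im=c["pixels"].astype(int); z=P[...,2]; dk=im.sum(2)<200
near=np.hypot(P[...,0]-0.52,P[...,1]-0.093)<0.05
hs=near&(abs(z-0.085)<0.004); q=P[hs]; print("ring pts",len(q),q.mean(0) if len(q) else 0)
if len(q):
    m=cv2.convexHull(np.argwhere(hs)[:,::-1].astype(np.int32)).reshape(-1,2); xy=cast(c,m,0.085)[:,:2]
    print("hull circle",cv2.minEnclosingCircle(xy.astype(np.float32)))
lid=(abs(z-0.076)<0.004)&(im.min(2)>80); lid=cv2.morphologyEx(lid.astype(np.uint8),cv2.MORPH_CLOSE,np.ones((5,5)))
cn=max(cv2.findContours(lid,0,2)[0],key=cv2.contourArea); print("lid rect",cv2.minAreaRect(cast(c,cn.reshape(-1,2),0.076)[:,:2].astype(np.float32)))
save(c,sys.argv[1])
E
python3 lock.py l1.png
```

```text
5.35 [0.4552 0.0648 0.2362] [ 1.7997e+02 -6.0000e-02  2.5140e+01] [ 0.06  0.07  1.72 -0.    1.35  1.19] 0.010623019475398454
ring pts 733 [0.52998944 0.08648777 0.08341181]
hull circle ((0.5276609063148499, 0.08599549531936646), 0.02277611754834652)
lid rect ((0.5671662092208862, 0.09107948839664459), (0.18090015649795532, 0.24574904143810272), 7.763875961303711)
```

View pics/l1.png

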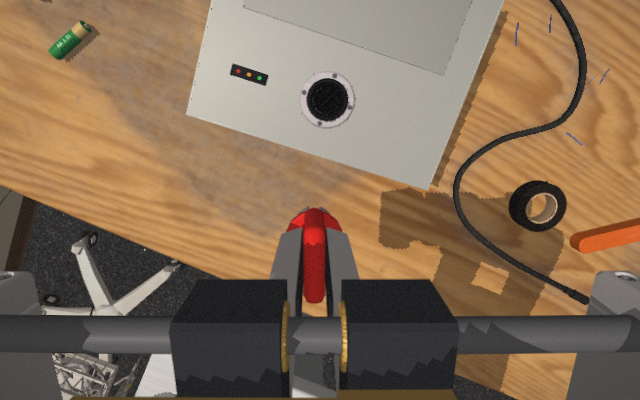

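The lock is at pixel (327,100) as a black disc inside a pale ring. The key hangs straight in the fingers at (314,255). I'll fit the dark disc to get its centre.

```bash
cat > disc.py <<'E'
from h import *
import sys
c=ctrl.camera("wrist"); P=points(c); P[c["range_z"]==0]=-1
im=c["pixels"].astype(int); u0,v0,rr=map(int,sys.argv[1:4])
for th in (110,170,230):
    d=(im.sum(2)<th).astype(np.uint8); mk=np.zeros_like(d); cv2.circle(mk,(u0,v0),rr,1,-1); d&=mk
    n,l,s,ce=cv2.connectedComponentsWithStats(cv2.morphologyEx(d,cv2.MORPH_CLOSE,np.ones((3,3)))); i=1+s[1:,4].argmax()
    cn=cv2.findContours((l==i).astype(np.uint8),0,1)[0][0].reshape(-1,2); h=cv2.convexHull(cn).reshape(-1,2)
    e=cv2.fitEllipse(h.astype(np.float32)); xy=cast(c,h,0.085)[:,:2]; ew=cv2.fitEllipse(xy.astype(np.float32)*1000)
    print(th,s[i],np.round(e[0],1),"world mm",np.round(ew[0],1),np.round(ew[1],1),"z",np.median(P[l==i][:,2]).round(4))
near=np.hypot(*(P[...,:2]-np.array([ew[0][0],ew[0][1]])/1000).transpose(2,0,1))<0.03
print("z hist",np.histogram(P[near][:,2],bins=np.arange(0.055,0.1,0.003)))
hi=near&(P[...,2]>0.082)&(P[...,2]<0.09); q=P[hi]
if len(q)>20:
    A=np.c_[2*q[:,:2],np.ones(len(q))]; print("hi mean",q.mean(0))
save(c,sys.argv[4],(u0-50,v0-40 if v0>40 else 0,u0+50,v0+40),6)
E
python3 disc.py 327 100 27 l2.png
```

```text
110 [ 307   79   40   42 1295] [326.1  99.3] world mm [530.1  86.2] [35.8 36.2] z 0.0752
170 [ 306   79   41   42 1332] [326.1  99.3] world mm [530.1  86.2] [36.4 36.6] z 0.0775
230 [ 306   79   41   42 1360] [326.1  99.3] world mm [530.1  86.2] [36.6 37.1] z 0.0803
z hist (array([264,   7,  15,   8,  10,  47, 801, 930, 448, 618,  32,   0,   0,
         0,   0]), array([0.055, 0.058, 0.061, 0.064, 0.067, 0.07 , 0.073, 0.076, 0.079,
       0.082, 0.085, 0.088, 0.091, 0.094, 0.097, 0.1  ]))
hi mean [0.52970528 0.08670737 0.08361231]
```

View pics/l2.png

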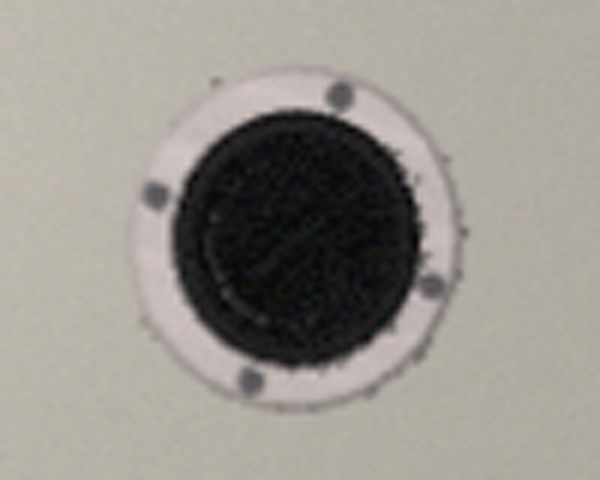

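```bash
python3 - <<'E'
from h import *
c=ctrl.camera("wrist"); P=points(c); P[c["range_z"]==0]=-1
d=P-np.array([.5301,.0862,0]); r=np.hypot(d[...,0],d[...,1]); 
for lo,hi in((.071,.079),(.072,.077),(.073,.0765)):
    m=(r<.0125)&(P[...,2]>lo)&(P[...,2]<hi); q=d[m]; 
    w,V=np.linalg.eigh(np.cov(q[:,:2].T)); print(len(q),q.mean(0).round(4),np.sqrt(w).round(4),np.degrees(np.arctan2(V[1,1],V[0,1])))
m=(r<.0125); print(np.histogram(P[m][:,2],bins=np.arange(.045,.095,.003)))
z=P[85:115,312:342,2]*1000; 
for row in z[::1]: print(' '.join('%3d'%x for x in row))
E
```

```text
149 [-0.0001  0.0002  0.0739] [0.0015 0.007 ] 159.60437458230015
141 [-0.      0.0002  0.074 ] [0.0014 0.007 ] 158.9765028543493
120 [-0.0003  0.0003  0.0742] [0.0013 0.0069] 158.4114151898857
(array([  0,   0,  22, 353,   2,   0,   0,   0,   8, 127,  14,   0,   0,
         0,   0,   0]), array([0.045, 0.048, 0.051, 0.054, 0.057, 0.06 , 0.063, 0.066, 0.069,
       0.072, 0.075, 0.078, 0.081, 0.084, 0.087, 0.09 , 0.093]))
 85  84  83  83  83  82  83  81  82  80  80  79  76  75  77  78  81  81  80  82  82  80  82  84  83  83  85  83  83  78
 85  85  82  82  81  82  81  82  74  66  60  59  56  58  61  65  66  72  76  81  83  82  81  82  82  84  83  84  84  83
 84  82  81  82  82  83  74  61  50  56  55  54  55  55  55  54  51 -1000  64  70  76  81  82  82  81  83  84  84  84  84
 83  85  81  82  81  64   3  55  55  56  56  55  55  54  54  54  55  55  55  56  64  72  80  81  82  83  83  83  82  82
 85  82  80  77  54  54  53  54  53  55  54  54  56  55  55  55  54  54  55  54  72  74  70  79  81  83  83  84  84  83
 83  82  81  52  56  55  54  54  54  55  55  54  54  54  56  53  56  54  
[... 2230 characters left out ...]
  73  72  72  54  55  56  55  54  54  55  55  55  55  54  56  55  54  51  64  77  82  84  82  84  85
 82  82  80  42  74  74  71  55  54  55  55  56  55  54  56  54  56  55  55  55  55  53  62  77  82  83  84  84  83  83
 83  82  82  81  43  73  55  55  54  54  56  54  56  54  55  54  55  54  54  55  52  64  76  82  82  83  84  84  83  84
 84  82  83  82  82  63  55  56  54  54  53  54  54  54  55  55  54  53  55  58  70  79  82  83  83  84  84  85  84  82
 84  84  84  83  83  81  81  63  54  55  53  54  55  55  55  55  56  56  66  79  81  81  82  83  85  84  85  83  83  82
 83  85  84  83  84  83  83  82  83  75  66  61  56  58  62  66  73  79  81  80  82  82  83  84  84  84  84  82  82  80
```

The depth map shows the blade crossing the bore at about 159°, which is -21° in the world. I'll turn the key to match, measure the lock again from that heading, and then feel for the fit.

Request:
carry_out(
  motion="0 0.006 0 0 0 -5 255;0 0.006 0 0 0 -5 255;0 0.006 0 0 0 -5 255;0 0.006 -0.005 0 0 -5 255;0 0.006 -0.005 0 0 -5 255;0 0.006 -0.01 0 0 -5 255;0 0.006 -0.01 0 0 -5 255;0 0.006 -0.01 0 0 -5 255;0 0.002 0 0 0 -3 255;0 0 0 0 0 -3 255;0 0 0 0 0 0 255;0 0 0 0 0 0 255",
)

```text
time_s: 6.45
ee_pos: [0.4555, 0.1142, 0.1954]
eef_rot: [3.141, 0.0, -0.364]
force: [-0.4, -0.2, -0.5]
grip_width: 0.0104
grip_force: 30.0
```

```bash
cat > d2.py <<'E'
from h import *
import sys
c=ctrl.camera("wrist"); P=points(c); P[c["range_z"]==0]=-1
o=ctrl.get_obs(); print(o["time_s"],o["ee_pos"].round(4),np.degrees(o["eef_rot"]).round(2),o["qpos"].round(2),o["force"].round(2))
im=c["pixels"].astype(int); K,D=np.array(c["K"],float),np.array(c["dist"],float)
d=((im.sum(2)<170)&(np.hypot(P[...,0]-.530,P[...,1]-.086)<.024)).astype(np.uint8)
n,l,s,ce=cv2.connectedComponentsWithStats(cv2.morphologyEx(d,cv2.MORPH_CLOSE,np.ones((5,5)))); i=1+s[1:,4].argmax()
h=cv2.convexHull(np.argwhere(l==i)[:,::-1].astype(np.int32)).reshape(-1,2)
ew=cv2.fitEllipse(cast(c,h,0.085)[:,:2].astype(np.float32)*1000); print(ce[i],"lock mm",np.round(ew[0],1),np.round(ew[1],1))
q=P[(np.hypot(P[...,0]-ew[0][0]/1000,P[...,1]-ew[0][1]/1000)<.0125)&(P[...,2]>.072)&(P[...,2]<.077)]
w,V=np.linalg.eigh(np.cov(q[:,:2].T)); print("blade",len(q),q.mean(0).round(4),np.degrees(np.arctan2(V[1,1],V[0,1])))
# wing of the held key
red=(im[...,0]>100)&(im[...,1]<90)&(im[...,2]<90); T=R.from_euler('xyz',o["eef_rot"]); L=T.inv().apply((P-o["ee_pos"]).reshape(-1,3)).reshape(P.shape)
f=red&(np.abs(L[...,2])<.06)&(np.hypot(L[...,0],L[...,1])<.03); q=L[f]; print("key in tool: n",len(q),"x",np.percentile(q[:,0],[1,50,99]).round(4),"y",np.percentile(q[:,1],[1,50,99]).round(4),"z",np.percentile(q[:,2],[1,50,99]).round(4))
E
python3 d2.py
```

```text
6.5 [0.4554 0.1143 0.1954] [ 1.800e+02  1.000e-02 -2.085e+01] [0.17 0.13 1.75 0.   1.26 2.1 ] [-0.83  0.44 -0.25]
[311.63139932  96.407281  ] lock mm [529.9  86.2] [36.6 36.6]
blade 183 [0.53   0.0864 0.0739] 158.83620493998595
key in tool: n 2102 x [-0.017   0.0076  0.0204] y [-0.0122  0.0012  0.0142] z [-0.0302 -0.028   0.0106]
```

```bash
cat >> d2.py <<'E'
t=f&(L[...,2]<-.026); q=L[t]; print("top face tool x",q[:,0].min().round(4),q[:,0].max().round(4),"y",np.percentile(q[:,1],[2,50,98]).round(4),len(q))
w,V=np.linalg.eigh(np.cov(q[:,:2].T)); print("wing in tool deg",np.degrees(np.arctan2(V[1,1],V[0,1])))
E
python3 d2.py | tail -2
```

```text
top face tool x -0.0185 0.0205 y [-0.0034  0.0012  0.0055] 1450
wing in tool deg 179.75619612978076
```

Request:
carry_out(
  motion="0.0149 -0.0055 0 0 0 0 255;0.0149 -0.0055 0 0 0 0 255;0.0149 -0.0055 0 0 0 0 255;0.0149 -0.0055 0 0 0 0 255;0.0149 -0.0055 0 0 0 0 255;0 0 -0.02 0 0 0 255;0 0 -0.02 0 0 0 255;0 0 -0.02 0 0 0 255;0 0 -0.007 0 0 0 255;0 0 -0.003 0 0 0 255;0 0 0 0 0 0 255;0 0 0 0 0 0 255",
)

```text
time_s: 7.55
ee_pos: [0.5301, 0.0872, 0.1265]
eef_rot: [-3.141, -0.001, -0.365]
force: [0.0, -0.3, -0.1]
grip_width: 0.0101
grip_force: 30.0
```

```bash
python3 - <<'E'
from h import *
o=ctrl.get_obs(); print(o["ee_pos"].round(4),o["force"].round(2),o["moment"].round(3),np.degrees(o["eef_rot"]).round(2))
E
```

```text
[0.5301 0.0872 0.1265] [ 0.02 -0.33 -0.11] [ 0.054  0.062 -0.018] [-1.7996e+02 -7.0000e-02 -2.0890e+01]
```

Request:
carry_out(
  motion="0 0 -0.0015 0 0 0 255;0 0 -0.0015 0 0 0 255;0 0 -0.0015 0 0 0 255;0 0 -0.0015 0 0 0 255;0 0 -0.0015 0 0 0 255;0 0 -0.0015 0 0 0 255;0 0 -0.0015 0 0 0 255;0 0 -0.0015 0 0 0 255;0 0 0 0 0 0 255",
)

```text
time_s: 8.3
ee_pos: [0.5295, 0.0872, 0.1131]
eef_rot: [3.141, 0.0, -0.365]
force: [0.8, 0.2, -1.2]
grip_width: 0.0106
grip_force: 30.0
```

Request:
carry_out(
  motion="0 0 -0.001 0 0 1.5 255;0 0 -0.001 0 0 -1.5 255;0 0 -0.001 0 0 -1.5 255;0 0 -0.001 0 0 1.5 255;0 0 0 0 0 1.5 255;0 0 0 0 0 -1.5 255;0 0 0 0 0 0 255",
)

```text
time_s: 8.88
ee_pos: [0.5296, 0.0872, 0.1095]
eef_rot: [3.142, -0.0, -0.366]
force: [0.2, -0.3, -0.0]
grip_width: 0.0103
grip_force: 30.0
```

Request:
carry_out(
  motion="0 0 -0.001 0 0 1.5 255;0 0 -0.001 0 0 -1.5 255;0 0 -0.001 0 0 -1.5 255;0 0 0 0 0 1.5 255;0 0 0 0 0 0 255",
)

```text
time_s: 9.3
ee_pos: [0.5296, 0.0873, 0.1064]
eef_rot: [-3.141, 0.0, -0.363]
force: [0.1, 0.4, -0.5]
grip_width: 0.0104
grip_force: 30.0
```

Request:
carry_out(
  motion="0 0 -0.001 0 0 1 255;0 0 -0.001 0 0 -1 255;0 0 -0.001 0 0 -1 255;0 0 -0.001 0 0 1 255;0 0 -0.001 0 0 1 255;0 0 -0.001 0 0 -1 255;0 0 -0.001 0 0 -1 255;0 0 -0.001 0 0 1 255;0 0 0 0 0 0 255;0 0 0 0 0 0 255",
)

```text
time_s: 10.13
ee_pos: [0.5296, 0.0872, 0.0984]
eef_rot: [-3.142, 0.0, -0.365]
force: [0.8, 1.5, -0.6]
grip_width: 0.0103
grip_force: 30.0
```

Request:
carry_out(
  motion="0 0 -0.001 0 0 0 255;0 0 -0.0007 0 0 0 255;0 0 0 0 0 0 255;0 0 0 0 0 0 255",
)

```text
time_s: 10.47
ee_pos: [0.5297, 0.0872, 0.0969]
eef_rot: [-3.142, -0.0, -0.365]
force: [0.6, 0.7, 1.3]
grip_width: 0.0102
grip_force: 30.0
```

Request:
carry_out(
  motion="0 0 -0.0005 0 0 0 255;0 0 0 0 0 0 255;0 0 0 0 0 0 255",
)

```text
time_s: 10.72
ee_pos: [0.5297, 0.0872, 0.0964]
eef_rot: [-3.141, -0.0, -0.365]
force: [-0.4, 0.5, 4.1]
grip_width: 0.0104
grip_force: 30.0
```

Request:
carry_out(
  motion="0 0 -0.0004 0 0 0 255;0 0 0 0 0 0 255;0 0 0 0 0 0 255",
)

```text
time_s: 10.97
ee_pos: [0.5297, 0.0873, 0.0963]
eef_rot: [-3.141, -0.0, -0.365]
force: [-2.3, 0.6, 7.2]
grip_width: 0.0103
grip_force: 30.0
```

Request:
carry_out(
  motion="0 0 0 0 0 4 255;0 0 0 0 0 4 255;0 0 0 0 0 4 255;0 0 0 0 0 4 255;0 0 0 0 0 4 255;0 0 0 0 0 0 255",
)

```text
time_s: 11.47
ee_pos: [0.53, 0.0876, 0.0964]
eef_rot: [-3.141, -0.001, -0.012]
force: [-0.0, 3.4, 6.9]
grip_width: 0.0101
grip_force: 30.0
```

Request:
carry_out(
  motion="0 0 0 0 0 4 255;0 0 0 0 0 4 255;0 0 0 0 0 4 255;0 0 0 0 0 4 255;0 0 0 0 0 4 255;0 0 0 0 0 0 255",
)

```text
time_s: 11.97
ee_pos: [0.53, 0.0875, 0.0964]
eef_rot: [-3.141, -0.001, 0.338]
force: [-0.2, 2.6, 5.9]
grip_width: 0.0105
grip_force: 30.0
```

Forces are small and the driver is turning with the key. I'll keep turning.

Request:
carry_out(
  motion="0 0 0 0 0 4 255;0 0 0 0 0 4 255;0 0 0 0 0 4 255;0 0 0 0 0 4 255;0 0 0 0 0 4 255;0 0 0 0 0 4 255;0 0 0 0 0 0 255",
)

```text
time_s: 12.55
ee_pos: [0.53, 0.0875, 0.0964]
eef_rot: [3.141, -0.001, 0.756]
force: [-0.1, 2.7, 5.9]
grip_width: 0.0104
grip_force: 30.0
```

Request:
carry_out(
  motion="0 0 0 0 0 4 255;0 0 0 0 0 4 255;0 0 0 0 0 4 255;0 0 0 0 0 4 255;0 0 0 0 0 2 255;0 0 0 0 0 0 255",
)

```text
time_s: 13.05
ee_pos: [0.53, 0.0875, 0.0964]
eef_rot: [3.141, -0.001, 1.069]
force: [-1.5, 2.5, 6.3]
grip_width: 0.01
grip_force: 30.0
```

```bash
python3 - <<'E'
from h import *
o=ctrl.get_obs(); print(o["ee_pos"].round(4),o["force"].round(2),o["moment"].round(3),o["eef_rot"].round(3),o["qpos"].round(2))
E
```

```text
[0.53   0.0875 0.0964] [-1.53  2.54  6.31] [ 0.53   0.032 -0.072] [ 3.141e+00 -1.000e-03  1.069e+00] [0.1  0.39 1.67 0.   1.08 0.6 ]
```

Request:
carry_out(
  motion="0 0 0 0 0 3 255;0 0 0 0 0 2 255;0 0 0 0 0 0 255;0 0 0 0 0 0 255",
)

```text
time_s: 13.38
ee_pos: [0.53, 0.0875, 0.0964]
eef_rot: [3.141, -0.001, 1.154]
force: [-0.9, 2.5, 6.2]
grip_width: 0.0105
grip_force: 30.0
```

```bash
python3 - <<'E'
from h import *
o=ctrl.get_obs(); print(o["ee_pos"].round(4),o["force"].round(2),o["moment"].round(3),o["eef_rot"].round(3),o["qpos"].round(2))
E
```

```text
[0.53   0.0875 0.0964] [-0.9   2.5   6.18] [ 0.487  0.03  -0.084] [ 3.141e+00 -1.000e-03  1.154e+00] [0.1  0.39 1.67 0.   1.08 0.51]
```

Request:
carry_out(
  motion="0 0 0.0003 0 0 0 255;0 0 0 0 0 0 120;0 0 0 0 0 0 120;0 0 0 0 0 0 120;0 0 0 0 0 0 120;0 0 0 0 0 0 120;0 0 0 0 0 0 120",
)

```text
time_s: 13.97
ee_pos: [0.5295, 0.0872, 0.096]
eef_rot: [-3.141, 0.0, 1.153]
force: [1.4, -0.5, 0.6]
grip_width: 0.0466
grip_force: 0.1
```

Request:
carry_out(
  motion="0 0 0.004 0 0 0 120;0 0 0.006 0 0 0 120;0 0 0.008 0 0 0 110;0 0 0.008 0 0 0 100;0 0 0.01 0 0 0 100;0 0 0.015 0 0 0 90;0 0 0.02 0 0 0 90;0 0 0.03 0 0 0 90;0 0 0.03 0 0 0 90;0 0 0.03 0 0 0 90;0 0 0 0 0 0 90;0 0 0 0 0 0 90",
)

```text
time_s: 14.97
ee_pos: [0.53, 0.0873, 0.2593]
eef_rot: [3.138, -0.002, 1.154]
force: [0.4, 0.5, -0.3]
grip_width: 0.0605
grip_force: 0.0
```

```bash
python3 - <<'E'
from h import *
c=ctrl.camera("wrist"); P=points(c); P[c["range_z"]==0]=-1; im=c["pixels"].astype(int)
o=ctrl.get_obs(); print(o["time_s"],o["ee_pos"].round(4),o["force"].round(2))
lid=(P[...,2]>.06)&(P[...,2]<.125)&(im.min(2)>100)&(np.ptp(im,axis=2)<35)&(abs(P[...,0]-.57)<.12)&(abs(P[...,1]-.09)<.15)
q=P[lid]; A=np.c_[q[:,:2],np.ones(len(q))]; s=np.linalg.lstsq(A,q[:,2],rcond=None)[0]
for _ in range(4):
    r=np.abs(A@s-q[:,2]); g=r<.004; s=np.linalg.lstsq(A[g],q[g,2],rcond=None)[0]
print("lid plane",s,g.sum(),"tilt",np.arctan(np.hypot(s[0],s[1])))
n=np.array([-s[0],-s[1],1]); n/=np.linalg.norm(n)
red=(im[...,0]>100)&(im[...,1]<90)&(im[...,2]<90)&(np.hypot(P[...,0]-.53,P[...,1]-.087)<.05); k=P[red]
h=(k-[0,0,s[2]])@n; print("key top above lid plane mm (51 expected home)",len(k),np.percentile(h,[1,10,50,90,99])*1000)
save(c,"end.png")
E
```

```text
15.0167 [0.5295 0.0872 0.2576] [ 0.59  0.97 -0.54]
lid plane [-0.14058083 -0.02257718  0.17344446] 44959 tilt 0.14143160328666937
key top above lid plane mm (51 expected home) 1541 [ 10.3942983   13.51802469  49.82046982 280.54685729 287.03366285]
```

View pics/end.png

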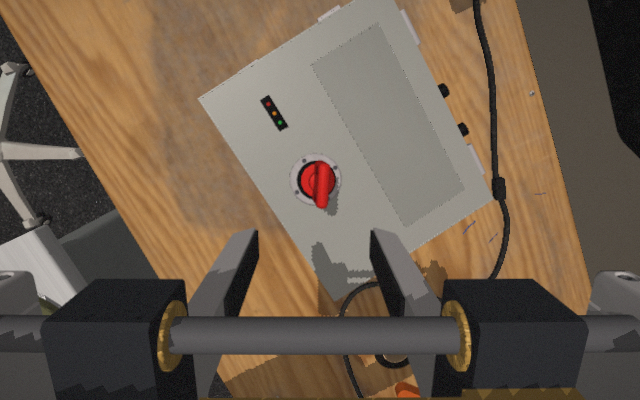

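The key stands upright in the lock at (318,182). The lid is open by 0.14 rad, and the key's top is about 50 mm above the lid plane (51 mm expected when home). I'll let it settle, then hand in.

Request:
carry_out(
  motion="0 0 0.01 0 0 0 90;0 0 0 0 0 0 90;0 0 0 0 0 0 90;0 0 0 0 0 0 90;0 0 0 0 0 0 90;0 0 0 0 0 0 90;0 0 0 0 0 0 90;0 0 0 0 0 0 90;0 0 0 0 0 0 90;0 0 0 0 0 0 90",
)

```text
time_s: 15.85
ee_pos: [0.5296, 0.0872, 0.2671]
eef_rot: [-3.142, 0.0, 1.153]
force: [-0.3, -0.3, -0.6]
grip_width: 0.0607
grip_force: 0.0
```

```bash
python3 -c "
from station import ctrl
print(ctrl.hand_in())"
```

```text
the job is handed in; nothing more can be done
None
```

The lock is released: the lid measured ajar at 0.14 rad with the key fully home and let go, nothing else was touched on purpose, and the job was handed in at about 16 s (no verdict was returned); the wrist camera's depth already showed the driver's angle, so the key went home with only slight rocking.

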